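# Uncover the keyhole base, lock the tube carrier on, fill it, shut the caps

### The arm

A 6-joint arm with a two-finger parallel gripper is mounted at the origin on a cart in front of the work surface, level with it; the furniture and walls round the work are solid. World frame = base frame: x ahead of the robot, y to its left, z up, the work surface at z = 0. Lengths are in m, angles in rad, forces in N, time in s.
With the tool pointing down it reaches from about 0.375 to 0.975 m from the base axis. Payload 3.8 kg.
Tool frame: the origin (TCP) lies midway between the tips of the shut fingers; the grasp point (between the pads) lies 19 mm behind it; z points along the fingers, y is the line along which they close (so a half turn about z gives the same grasp; the last joint's range is limited). The gripper opens to 88 mm and grips with 3 to 60 N. Pads are 18 mm wide; open, the fingers measure 123 mm over their backs; the gripper's body (75 mm by 187 mm) begins 45 mm behind the grasp point.
Start: joints at [1.203, 0.264, 1.604, -0, 1.274, -0.037], TCP at [0.219, 0.638, 0.205] pointing down, gripper open.
Joint ranges: [-2.63, 2.63], [-0.94, 2.18], [0.31, 2.57], [-1.31, 4.45], [0, 2.66], [-2.55, 2.55]. Speed limits (rad/s): [2.57, 2.57, 3.14, 3.14, 3.14, 3.14].

### API

Orientations are given as a rotation vector (axis times angle).
In Python, from cell import manip, inverse_kinematics, cams, order gives the robot as it stands. Calls block until the motion is done:
- manip.move_pose(position, orientation): joint-space move of the TCP to a pose.
- manip.move_linear(position, rate=0.15, rot=None): straight line of the TCP; rot=None keeps the orientation; rate is the mean speed in m/s.
- manip.set_joints(angles): joint-space move.
- manip.set_gripper(opening, force=None): finger opening in m; force is the grip in N (None keeps the last); returns when the fingers have stopped.
- manip.dwell(seconds).
- inverse_kinematics(position, orientation): joint angles nearest the present ones, or None.
- manip.state(): the state.
- cams.capture(name): name is "side" or "top" or "wrist"; returns a dict with "image" (400x640x3 uint8, blue, green, red), "z_map" (400x640 float32, m along the optical axis (not along the pixel's ray), 0 where there is no reading), "intrinsics" (3x3 intrinsics, pixels), "position" and "orientation" of the camera in the world; the wrist camera has in their place "T_tool_cam" (4x4, takes a point from camera to tool coordinates, whose origin is the TCP and whose axes are the flange's). Camera axes: x right, y down, z forward; pixel columns grow to the right and rows downward; lengths in m; the calibration is good to about 2 mm. A picture is of the moment at which its call begins: read the wrist's pose just before it.
A pose or a line that the arm cannot do raises manip.IKError and nothing moves.
- order.close_job(): hands the job in; it is judged then, once.
The state is a dict: "clock": time; "joint_pos": joint angles; "joint_velocities": joint speeds; "tau": joint torques, N m; "tool_pos": TCP position; "tcp_rot": TCP orientation; "contact_force": force on the tool from outside, world axes, zero at the start; "moment": the same for the moment, N m; "gripper_width": finger opening in m; "grasp_force": force on a finger pad.
Only numpy, scipy, OpenCV 4.12 (cv2) and the standard library are available. Lean on these libraries where they do the work, as an engineer would, in place of code of your own. Each camera call takes 0.05 s, during which the arm holds its last target. There are 200 camera calls.

### The job

Lift the two red guards off the screw heads of the aluminium base plate and put them in the grey tray, then set the blue keyhole carrier down over the heads and slide it away from the robot, square to its length, until it is fully home and both brass spring pins pop up behind it. Then move every tube from the black stand into the carrier, one to a hole and down to the bottom, and press all the hinged orange caps shut. Leave everything else on the bench where it is.

Things in the scene. Friction and masses are not known exactly. Their poses are not given: they have to be found in the camera images.
- base: Fixed aluminium plate 88 x 218 x 10 mm, flat, long side along its y. Origin on its underside midway between its two screws; plate spans x -51 to +37, y +-109 mm. Screws upright at (0, +79) and (0, -79) mm: shank 6 mm across up to 6.5 mm above the plate, then a bevelled head 14 mm across whose top is 12 mm above the plate. Its +x is the locking direction (roughly away from the robot).
- seat (a point): Point on the base's top face midway between the screws (base frame 0, 0, 10 mm), axes as the base. The carrier's origin lies here when locked. The carrier drops over the heads when its origin is at x -16, y 0 mm in this frame with equal yaw, and is then slid 16 mm along +x to the end of its slots.
- pin_left (a joint): Left brass spring pin, 8 mm across, domed, at base x -33.5, y +79 mm. Value = m pressed down: 0 = up, standing 4 mm above the plate; 0.004 = flush. Spring 0.6 to 1.3 N. The carrier's plate set on the base presses it down; it pops up behind the plate's -x edge once the carrier is within 2.5 mm of home (locked, it keeps 2 mm of play either way).
- pin_right (a joint): Right spring pin, the same at base y -79 mm.
- carrier: Loose carrier, 0.28 to 0.46 kg: blue plate 4 mm thick with a white block. Origin: centre of the block, on the underside; long side (190 mm) along its y. Block: x +-17.5, y +-63 mm, top at z 30 mm; the plate does not stick out along it, so it can be gripped across x (35 mm) at its middle. Three holes 22 mm square, floor at z 4 mm, at x 0, y -44, 0, +44 mm.
- keyhole_left (a point): Centre of the carrier's left keyhole opening, on the underside (carrier x +16, y +79 mm): 18 mm across, clipped corners, in the blue end plate (x -27 to +31, y 63 to 95 mm). It narrows at 45 degrees into a slot 10 mm wide that runs towards -x and ends at carrier x -5 mm.
- keyhole_right (a point): The same at carrier x +16, y -79 mm.
- guard_left: Loose red guard, 30 g, 22 mm across, 28 mm high, hollow foot (15 mm deep) over the left screw head at the start, standing on the base plate. Origin: centre of its foot; z up.
- guard_right: The same, over the right screw (base y -79 mm).
- tray: Fixed shallow grey tray 54 x 96 mm (x, y), 12 mm high, walls and floor 3 mm thick. Origin: underside, centre. Beware: behind it the fixed press head hangs at x over 0.54 m, y 0.16 to 0.38 m, from 0.35 m up; wrists on the way between base and tray must swing round in front of it (by way of x 0.45, y 0).
- stand: Fixed black stand, foot 55 x 140 mm, block 35 x 126 mm with top at z 30 mm and three holes like the carrier's (22 mm square, floor at z 4 mm, at x 0, y -44, 0, +44 mm in its frame). Origin on its underside at the centre. The tubes stand in it at the start.
- tube_0: Loose grey tube, 40 g, 20 mm across, 62 mm high (collar 21.6 mm at the top 4 mm, bevelled foot), paper band, orange hinged cap. Origin: centre of the foot; z up. Hinge at x -11.5, z 62 mm, axis along y; the cap shuts towards +x. In a hole 36 mm of it stand above the block. Grip it along its own y, below the collar, so that the cap stays between the fingers. May be absent.
- tube_1: Same as tube_0. May be absent.
- tube_2: Same as tube_0. May be absent.
- cap_0 (a joint): Cap of tube_0: orange disc 22 mm across, 5 mm thick, small tab. Rad: 0 = shut flat (its top 67 mm above the foot), larger = more open, at most 0.9 (tilted up, hinge side low). Stays where it is left (friction 0.008 N m). Pressing down over the tube, best while moving some 10 mm from the hinge side towards +x, with 1 to 5 N shuts it. Starts at 0.45 to 0.8.
- cap_1 (a joint): Cap of tube_1, as cap_0.
- cap_2 (a joint): Cap of tube_2, as cap_0.
- spare_nut: Grey knurled nut 34 mm across, 25 mm high, bystander; origin under its centre.
- gauge_block: Grey steel gauge block 20 x 35 x 26 mm, bystander; origin under its centre.
- yellow_cap_0: Yellow screw cap 58 mm across, 12 mm high, bystander; origin under its centre.
- tape_2: Small roll of black tape 53 mm across, 19 mm high, bystander; origin under its centre.

How it is judged:
On the way, in this order (a step that is already met when the one before it is completed fails the run):
1. the carrier is locked on the base, both pins up behind it (x of carrier in the frame of seat between -0.005 and 0.004 m and y of carrier in the frame of seat between -0.004 and 0.004 m and z of carrier in the frame of seat between -0.003 and 0.004 m and angle between the x axis of carrier and the x axis of base, either way round below 0.04 rad and angle between carrier's own z axis and vertical below 0.05 rad and value of joint each of pin_left, pin_right below 0.002 m), for 0.3 s.
2. every tube stands in a hole of the carrier (x of tube_0 in the frame of carrier between -0.005 and 0.005 m and y of tube_0 in the frame of carrier between -0.05 and 0.05 m and z of tube_0 in the frame of carrier between 0.001 and 0.008 m and angle between each of tube_0, tube_1, tube_2's own z axis and vertical below 0.2 rad and x of tube_1 in the frame of carrier between -0.005 and 0.005 m and y of tube_1 in the frame of carrier between -0.05 and 0.05 m and z of tube_1 in the frame of carrier between 0.001 and 0.008 m and x of tube_2 in the frame of carrier between -0.005 and 0.005 m and y of tube_2 in the frame of carrier between -0.05 and 0.05 m and z of tube_2 in the frame of carrier between 0.001 and 0.008 m), for 0.2 s.
At the end, for the whole second after the job is handed in: Carrier within 5 mm of its locked place on the base, square within 0.04 rad, both pins up (under 2 mm); every tube present upright on the floor of a carrier hole (5 mm off the row line, 4 mm off the floor, tilt under 0.2 rad); every cap within 0.15 rad of shut; guards in the tray; all at rest (all of step 1 and all of step 2 and value of joint each of cap_0, cap_1, cap_2 below 0.15 rad and linear speed of each of tube_0, tube_1, tube_2, carrier, guard_left, guard_right below 0.02 m/s and x of guard_left in the frame of tray between -0.028 and 0.028 m and y of guard_left in the frame of tray between -0.048 and 0.048 m and z of guard_left in the frame of tray between 0 and 0.022 m and x of guard_right in the frame of tray between -0.028 and 0.028 m and y of guard_right in the frame of tray between -0.048 and 0.048 m and z of guard_right in the frame of tray between 0 and 0.022 m); the robot touches nothing.
It fails at once if the spare knurled nut is moved more than 25 mm (distance of spare_nut from where it was at the start of the episode above 0.025 m).
It fails at once if the gauge block is moved more than 25 mm (distance of gauge_block from where it was at the start of the episode above 0.025 m).
It fails at once if the yellow screw cap is moved more than 25 mm (distance of yellow_cap_0 from where it was at the start of the episode above 0.025 m).
It fails at once if the black tape roll is moved more than 25 mm (distance of tape_2 from where it was at the start of the episode above 0.025 m).
Of tube_0, tube_1, tube_2 only 2 to 3 are there at a start; the rules pass over those that are not, and their reading is None.
At some moment in a run one of carrier may be knocked a few centimetres aside while the robot is not near it.
It also fails if it takes over 184 s, if anything falls off the work surface, if the arm or the gripper's body presses on something with over 40 N, if the wrist force passes 120 N, or if a joint passes its speed limit or range.

## Working session

There is one attempt and no reset: what is moved stays moved. The work goes in short steps, each a Python script; the robot and the scene stay as the last script left them, time stands still between calls to the robot, and variables do not carry over. Pictures are saved under pics/ and viewed, at most 19 in all, crops included, and the job is handed in when it is done.

```bash
mkdir -p pics; ls; python3 - <<'E'
from cell import manip,cams
import cv2,numpy as np
for n in ("top","side"):
    c=cams.capture(n); cv2.imwrite(f"pics/{n}0.png",c["image"]); np.savez(f"{n}0.npz",**c)
    print(n,c["intrinsics"].tolist(),c["position"],c["orientation"])
print(manip.state())
E
```

```text
pics
top [[503.0432282719166, 0.0, 319.990719204283], [0.0, 503.0432282719166, 200.83334072706975], [0.0, 0.0, 1.0]] [ 0.42256827 -0.01063076  1.23448999] [-2.13757266  2.16940468 -0.12534424]
side [[451.00966085416894, 0.0, 320.9495461030149], [0.0, 451.00966085416894, 199.8377849183259], [0.0, 0.0, 1.0]] [ 0.18777407 -0.58330641  0.72226202] [-2.23393153  0.67177932 -0.31356507]
{'clock': 0.1, 'joint_pos': array([ 1.20307428e+00,  2.64653483e-01,  1.60521939e+00, -2.57427720e-05,
        1.27373684e+00, -3.68931728e-02]), 'joint_velocities': array([ 0.00057529, -0.00236897, -0.00278281,  0.00020103,  0.00022757,
       -0.00144862]), 'tau': array([ 9.51566144e-04, -5.03613424e+01, -3.58072650e+01,  7.32914940e-02,
        2.33462040e-02, -3.31689364e-05]), 'tool_pos': array([0.21900683, 0.63772644, 0.20343875]), 'tcp_rot': array([-0.51722344, -3.09833499,  0.00311116]), 'contact_force': array([-0.29516077, -0.24238528, -0.01610167]), 'moment': array([ 0.04301668, -0.00326322,  0.01234625]), 'grasp_force': 0.0, 'gripper_width': 0.08816685104257208}
```

View pics/top0.png

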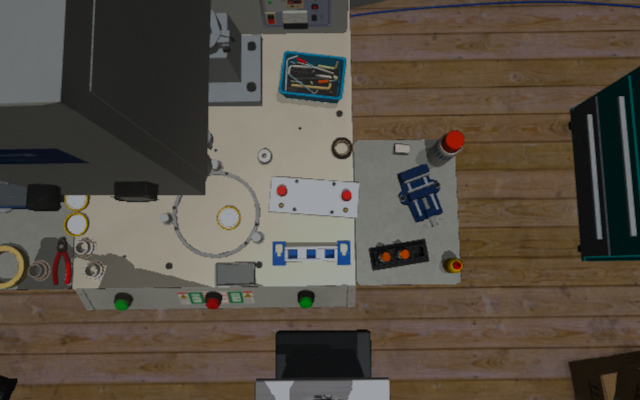

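View pics/side0.png

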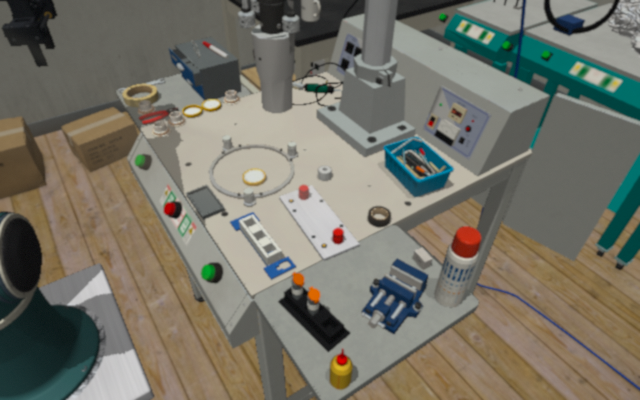

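```bash
cat > h.py <<'E'
import numpy as np,cv2
from scipy.spatial.transform import Rotation as R
def ray(c,u,v):
    K=c["intrinsics"]; Rm=R.from_rotvec(c["orientation"]).as_matrix()
    return Rm@np.array([(u-K[0,2])/K[0,0],(v-K[1,2])/K[1,1],1.])
def at_z(c,u,v,z):
    d=ray(c,u,v); p=np.array(c["position"]); return p+d*(z-p[2])/d[2]
def deproj(c,u,v):
    z=c["z_map"][int(round(v)),int(round(u))]
    return np.array(c["position"])+ray(c,u,v)*z
def proj(c,p):
    q=R.from_rotvec(c["orientation"]).as_matrix().T@(np.array(p)-c["position"]); q=c["intrinsics"]@q; return q[:2]/q[2]
E
python3 - <<'E'
from h import *
c=dict(np.load("top0.npz"))
im=c["image"][130:290,205:465]
cv2.imwrite("pics/top0c.png",cv2.resize(im,None,fx=3,fy=3,interpolation=cv2.INTER_CUBIC))
for n,u,v in [("tray",237,273),("carL",278,254),("carR",344,254),("carM",311,244),("base",314,200),("gL",282,191),("gR",346,195),("stand",380,262),("t1",384,257),("t2",404,254),("tableR",400,200),("table",240,240)]:
    print(n,deproj(c,u,v).round(4))
E
```

```text
tray [0.403  0.202  0.0029]
carL [0.4475 0.1024 0.0015]
carR [ 0.4451 -0.0585  0.0027]
carM [0.4706 0.0216 0.0015]
base [0.5782 0.0128 0.0067]
gL [0.5973 0.0889 0.0378]
gR [ 0.5859 -0.065   0.033 ]
stand [ 0.4245 -0.1427  0.028 ]
t1 [ 0.4356 -0.1467  0.0779]
t2 [ 0.4418 -0.1928  0.0765]
tableR [ 0.5741 -0.1974  0.0139]
table [0.4829 0.1954 0.0014]
```

View pics/top0c.png

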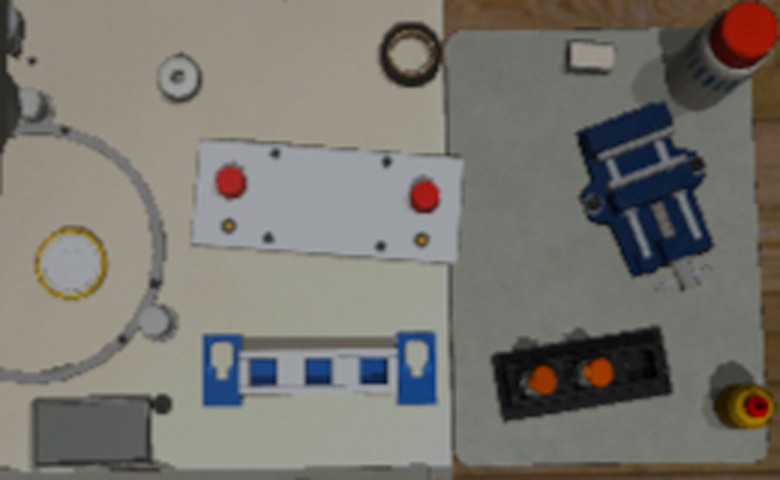

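```bash
cat >> h.py <<'E'
from cell import manip,cams,inverse_kinematics,order
def rot(deg):
    a=np.deg2rad(deg); c,s=np.cos(a),np.sin(a)
    return R.from_matrix(np.array([[-s,c,0],[c,s,0],[0,0,-1]])).as_rotvec()
def snap(name,wrist=True):
    s=manip.state(); c=cams.capture("wrist")
    T=np.eye(4);T[:3,:3]=R.from_rotvec(s["tcp_rot"]).as_matrix();T[:3,3]=s["tool_pos"]
    W=T@c["T_tool_cam"]; c["position"]=W[:3,3]; c["orientation"]=R.from_matrix(W[:3,:3]).as_rotvec()
    c["tool"]=T
    np.savez(name+".npz",**c); cv2.imwrite("pics/"+name+".png",c["image"]); return c
def load(name): return dict(np.load(name+".npz"))
E
python3 - <<'E'
from h import *
manip.move_pose([0.16,0.42,0.3],rot(71)); 
manip.move_pose([0.45,0.0,0.32],rot(-90)); print(manip.state()["joint_pos"])
manip.move_pose([0.52,0.015,0.36],rot(-90))
c=snap("w1"); print(c["T_tool_cam"],c["intrinsics"],c["position"],manip.state()["joint_pos"],manip.state()["clock"])
E
```

```text
[-5.42102068e-02 -2.23993783e-01  1.89300417e+00  3.80337995e-04
  1.47322070e+00  1.51505774e+00]
[[-7.79026067e-04 -9.61061908e-01 -2.76332051e-01  7.12352106e-02]
 [ 9.99999644e-01 -8.38257961e-04  9.62320728e-05 -3.97883431e-04]
 [-3.24122522e-04 -2.76331878e-01  9.61062219e-01 -1.81101009e-01]
 [ 0.00000000e+00  0.00000000e+00  0.00000000e+00  1.00000000e+00]] [[320.36151515   0.         318.58289786]
 [  0.         320.36151515 195.40167171]
 [  0.           0.           1.        ]] [0.59185716 0.01663489 0.54110455] [-1.75041795e-02 -8.93375104e-02  1.70710926e+00 -3.71134574e-05
  1.52543321e+00  1.55151083e+00] 3.3917
```

View pics/w1.png

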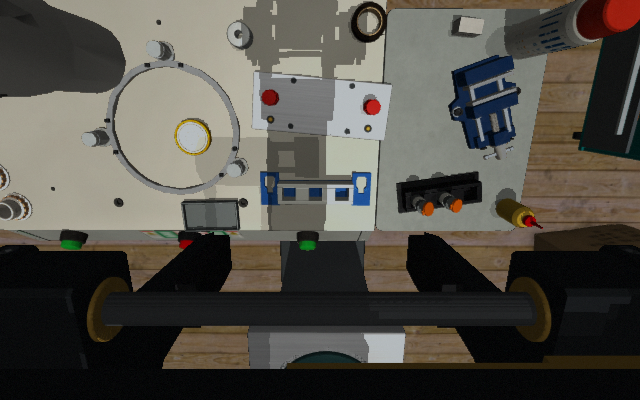

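```bash
python3 - <<'E'
from h import *
for i,(x,y) in enumerate([(0.53,0.015),(0.44,-0.16)]):
    for p in (-90,90):
        manip.move_pose([x,y,0.2],rot(p)); manip.dwell(0.3); snap(f"v{i}{'m' if p<0 else 'p'}")
manip.move_pose([0.45,0.,0.25],rot(90))
for p in (90,):
    manip.move_pose([0.42,0.19,0.2],rot(p)); manip.dwell(0.3); snap("v2p")
manip.move_pose([0.45,0.,0.25],rot(0))
ims=[cv2.imread(f"pics/{n}.png") for n in("v0m","v0p")]
cv2.imwrite("pics/A.png",np.vstack([ims[0][:290],ims[1][:290]])); 
ims=[cv2.imread(f"pics/{n}.png") for n in("v1m","v1p")]
cv2.imwrite("pics/B.png",np.vstack([ims[0][:290],ims[1][:290]]))
def blob(c,lo,hi):
    h=cv2.cvtColor(c["image"],cv2.COLOR_BGR2HSV); m=cv2.inRange(h,lo,hi)
    n,l,s,ce=cv2.connectedComponentsWithStats(m); return [(tuple(ce[k].round(1)),s[k].tolist()) for k in range(1,n) if s[k,4]>60]
for n in("v0m","v0p"):
    print(n,manip.state()["clock"])
    for b in blob(load(n),(0,150,80),(8,255,255)): print("red",b,at_z(load(n),*b[0],0.038).round(4))
E
```

```text
v0m 16.0417
red ((np.float64(245.2), np.float64(105.4)), [235, 95, 23, 22, 351]) [0.601  0.0914 0.038 ]
red ((np.float64(395.3), np.float64(119.6)), [385, 109, 22, 22, 350]) [ 0.5866 -0.0653  0.038 ]
v0p 16.0417
red ((np.float64(247.4), np.float64(219.0)), [238, 207, 20, 22, 285]) [ 0.5855 -0.0658  0.038 ]
red ((np.float64(384.9), np.float64(231.1)), [375, 223, 20, 18, 247]) [0.6004 0.0915 0.038 ]
```

View pics/A.png

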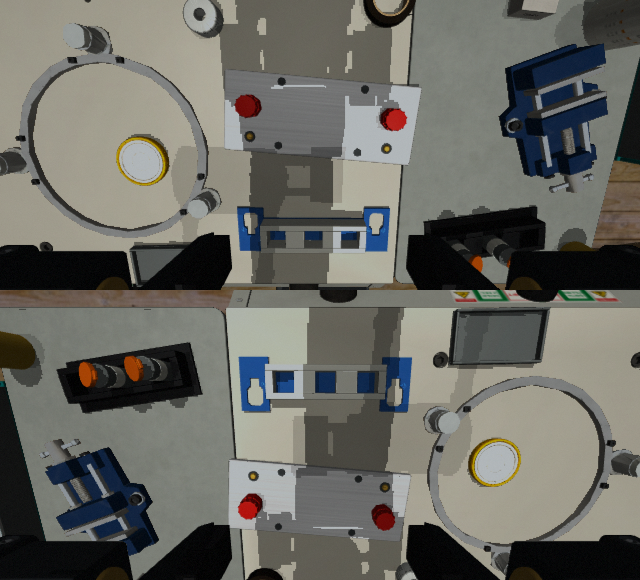

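View pics/B.png

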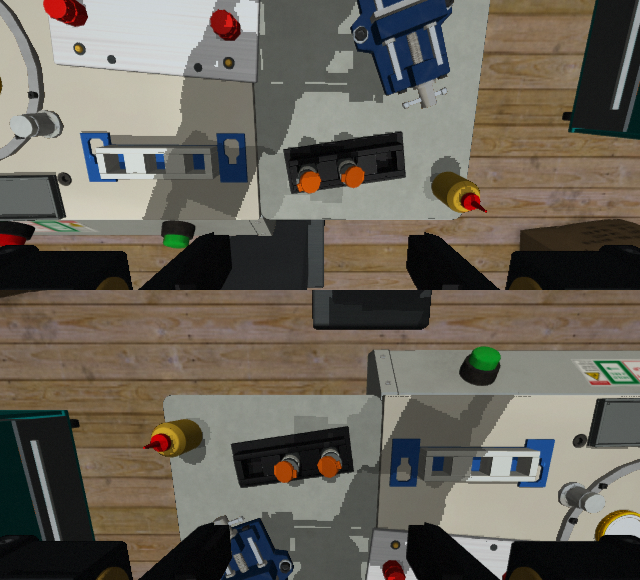

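```bash
cat >> h.py <<'E'
def mask_pts(c,lo,hi,z,box=None):
    h=cv2.cvtColor(c["image"],cv2.COLOR_BGR2HSV); m=cv2.inRange(h,lo,hi); v,u=np.nonzero(m)
    P=np.array([at_z(c,a,b,z) for a,b in zip(u,v)])
    if box is not None:
        k=(P[:,0]>box[0])&(P[:,0]<box[1])&(P[:,1]>box[2])&(P[:,1]<box[3]); P=P[k]
    return P
def rect(P):
    r=cv2.minAreaRect((P[:,:2]*1000).astype(np.float32)); b=cv2.boxPoints(r)/1000; return r,b.round(4).tolist()
E
python3 - <<'E'
from h import *
for n in("v0m","v0p","v1m","v1p"):
    c=load(n)
    P=mask_pts(c,(105,120,40),(125,255,255),0.004,(.39,.52,-.12,.15)); print(n,rect(P))
a=load("v1m")["image"][115:205,270:420]; b=load("v1p")["image"][125:215,220:370]
cv2.imwrite("pics/C.png",np.vstack([cv2.resize(i,None,fx=5,fy=3.33*1.0,interpolation=cv2.INTER_CUBIC) if 0 else cv2.resize(i,None,fx=3.3,fy=3.3,interpolation=cv2.INTER_CUBIC) for i in(a,b)]))
im=load("v2p")["image"]; cv2.imwrite("pics/D.png",im)
E
```

```text
v0m (((450.03399658203125, 22.251296997070312), (190.07000732421875, 58.41500473022461), 89.94681549072266), [[0.4207000136375427, -0.07280000299215317], [0.47920000553131104, -0.07280000299215317], [0.47929999232292175, 0.11729999631643295], [0.42089998722076416, 0.11729999631643295]])
v0p (((449.60211181640625, 22.16436767578125), (190.19924926757812, 57.839385986328125), 89.951171875), [[0.4205999970436096, -0.07289999723434448], [0.47839999198913574, -0.0729999989271164], [0.47859999537467957, 0.11720000207424164], [0.42080000042915344, 0.11729999631643295]])
v1m (((449.6670227050781, 22.159523010253906), (190.6038818359375, 57.176231384277344), 89.96805572509766), [[0.42100000381469727, -0.0731000006198883], [0.4781999886035919, -0.07320000231266022], [0.478300005197525, 0.11739999800920486], [0.421099990606308, 0.11749999970197678]])
v1p (((449.5559997558594, 22.18194580078125), (190.97447204589844, 57.5219841003418), 89.95388793945312), [[0.4207000136375427, -0.07329999655485153], [0.4781999886035919, -0.07329999655485153], [0.47839999198913574, 0.11760000139474869], [0.42089998722076416, 0.1177000030875206]])
```

View pics/C.png

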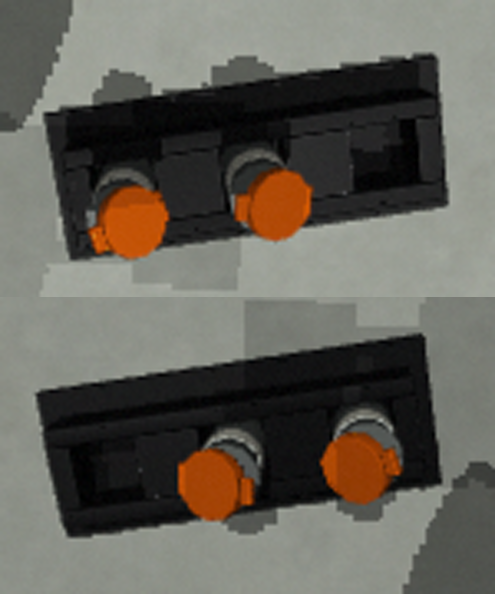

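View pics/D.png

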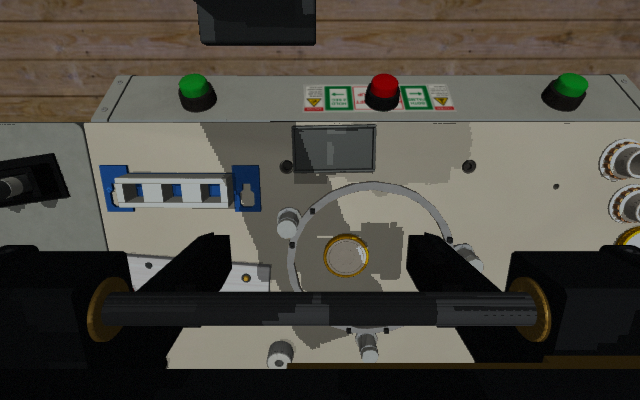

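```bash
cat >> h.py <<'E'
def tri(obs):
    A=np.zeros((3,3));b=np.zeros(3);
    for c,u,v in obs:
        d=ray(c,u,v); d/=np.linalg.norm(d); M=np.eye(3)-np.outer(d,d); A+=M; b+=M@np.array(c["position"])
    x=np.linalg.solve(A,b); return x
E
python3 - <<'E'
from h import *
m,p=load("v1m"),load("v1p")
M=lambda u,v:(m,270+u/3.3,115+v/3.3); P=lambda u,v:(p,220+u/3.3,125+(v-297)/3.3)
for n,a,b in [("tab L",(98,240),(393,460)),("cap L",(134,222),(357,468)),("tab M",(242,207),(246,492)),("cap M",(278,204),(210,485)),
 ("footcorner y-x+",(435,55),(68,535)),("y-x-",(447,203),(40,393)),("y+x+",(45,113),(440,482)),("y+x-",(72,258),(422,337))]:
    print(n,tri([M(*a),P(*b)]).round(4))
for z in(0.004,0.008,0.012):
  for n in("v1m","v1p"):
    c=load(n); Q=mask_pts(c,(0,0,0),(180,255,62),z,(.385,.5,-.28,-.08))
    h=cv2.cvtColor(c["image"],cv2.COLOR_BGR2HSV); mm=cv2.inRange(h,(0,0,0),(180,255,62))
    k,l,s,ce=cv2.connectedComponentsWithStats(mm); u,v=proj(c,[.445,-.19,.03]) 
    j=max(range(1,k),key=lambda i:s[i,4] if abs(ce[i]-np.array(proj(c,[.43,-.165,.02]))).max()<15 else 0)
    vv,uu=np.nonzero(l==j); Q=np.array([at_z(c,a,b,z) for a,b in zip(uu,vv)]); r=rect(Q); print(n,z,r[0],s[j,4])
for n in("v0m","v0p"):
    c=load(n);g=[deproj(c,*proj(c,[.56,.01,.01])),deproj(c,*proj(c,[.45,.0,.03]))]; print(n,"plate z",g)
c=load("v1m"); print("stand top z",deproj(c,*proj(c,[.43,-.145,.03])),"bench",deproj(c,*proj(c,[.5,-.16,0])))
c=dict(np.load("top0.npz"))
E
```

```text
tab L [ 0.4336 -0.1409  0.0845]
cap L [ 0.4374 -0.1511  0.0781]
tab M [ 0.4433 -0.1829  0.0837]
cap M [ 0.4427 -0.194   0.0774]
footcorner y-x+ [ 0.4796 -0.2558  0.0038]
y-x- [ 0.4266 -0.263   0.0043]
y+x+ [ 0.4594 -0.1182  0.0041]
y+x- [ 0.4066 -0.1265  0.0071]
v1m 0.004 ((561.1137084960938, 155.98321533203125), (110.55549621582031, 19.601591110229492), 6.757253646850586) 407
v1p 0.004 ((268.5010681152344, -471.26226806640625), (44.532901763916016, 6.494888782501221), 89.94662475585938) 169
v1m 0.008 ((560.5850830078125, 152.63677978515625), (109.38270568847656, 19.393653869628906), 6.757253646850586) 407
v1p 0.008 ((269.5681457519531, -467.95648193359375), (44.06053161621094, 6.426023960113525), 89.94661712646484) 169
v1m 0.012 ((560.0565795898438, 149.2903594970703), (108.21003723144531, 19.185726165771484), 6.757251262664795) 407
v1p 0.012 ((270.63531494140625, -464.6507263183594), (43.58811950683594, 6.357137203216553), 89.94631958007812) 169
v0m plate z [array([0.56009265, 0.01001193, 0.01082645]), array([4.50320815e-01, 3.25088454e-05, 3.07466154e-02])]
v0p plate z [array([0.55955035, 0.01002409, 0.01165356]), array([4.50029185e-01, 4.94533527e-05, 3.11268883e-02])]
stand top z [ 0.44179195 -0.14710277  0.08093309] bench [ 0.50002962 -0.15999867  0.00100043]
```

```bash
python3 - <<'E'
from h import *
c=load("v2p"); q=[at_z(c,*p,0.012) for p in [(294,124),(376,126),(374,172),(296,170)]]; print(np.round(q,4)); ctr=np.mean(q,0); print("tray",ctr)
t=dict(np.load("top0.npz")); q=[at_z(t,205+a/3,130+b/3,.012) for a,b in [(33,400),(151,398),(150,464),(36,466)]]; print(np.round(q,4),np.mean(q,0))
E
```

```text
[[0.3723 0.1617 0.012 ]
 [0.3747 0.2543 0.012 ]
 [0.4277 0.2544 0.012 ]
 [0.425  0.1628 0.012 ]]
tray [0.39992173 0.20832199 0.012     ]
[[0.427  0.2514 0.012 ]
 [0.4272 0.1563 0.012 ]
 [0.3748 0.157  0.012 ]
 [0.3745 0.2484 0.012 ]] [0.40085215 0.20328476 0.012     ]
```

```bash
python3 - <<'E'
from h import *
gs=[(.6007,.0914),(.58605,-.0655)]; ty=[.226,.186]
for (x,y),yy in zip(gs,ty):
    manip.move_pose([.45,0,.2],rot(-5.3)); manip.set_gripper(.06,10)
    manip.move_pose([x,y,.08],rot(-5.3)); manip.move_linear([x,y,.0175],.08)
    manip.set_gripper(.0,15); s=manip.state(); print(s["gripper_width"],s["grasp_force"],s["contact_force"],s["tool_pos"])
    manip.move_linear([x,y,.09],.08); s=manip.state(); print(s["gripper_width"],s["grasp_force"])
    manip.move_pose([.45,0,.2],rot(-5.3)); manip.move_pose([.40,yy,.10],rot(0)); manip.move_linear([.40,yy,.017],.08)
    s=manip.state(); print(s["contact_force"],s["gripper_width"])
    manip.set_gripper(.045); manip.move_linear([.40,yy,.12],.15)
manip.move_pose([.45,0,.2],rot(0))
for p in(-90,90):
    manip.move_pose([.55,.015,.2],rot(p)); manip.dwell(.3); snap("e0"+("m" if p<0 else "p"))
    P=mask_pts(load("e0"+("m" if p<0 else "p")),(105,120,40),(125,255,255),0.004,(.37,.56,-.12,.15)); print(rect(P))
t=cams.capture("top"); np.savez("top1.npz",**t)
a=load("e0m")["image"][40:180,200:440]; b=load("e0p")["image"][120:260,200:440]
d=t["image"][185:290,210:450]
cv2.imwrite("pics/E.png",np.vstack([cv2.resize(i,None,fx=2.0,fy=2.0,interpolation=cv2.INTER_CUBIC) for i in(a,b)]))
cv2.imwrite("pics/E.png",np.vstack([cv2.imread("pics/E.png")[:, :480],]))
cv2.imwrite("pics/T1.png",cv2.resize(d,None,fx=2,fy=2))
print(manip.state()["clock"])
E
```

```text
7.280645682341495e-06 0.0 [-0.50035969 -0.11536326  0.52118077] [0.6006755  0.09141899 0.01747166]
0.0003139013331517994 0.0
[-0.97906326  0.23794919  0.16996578] 0.0008110131500213152
0.0004574290868072937 0.0 [ 0.5586866  -0.12543271  0.68714639] [ 0.58603219 -0.06548352  0.0174615 ]
0.00033027490803218403 0.0
[ 0.44707539  0.02853843 -1.25533724] 0.00045205085968104804
(((457.227783203125, 22.222152709960938), (189.87139892578125, 43.169883728027344), 89.46815490722656), [[0.43479999899864197, -0.07249999791383743], [0.4778999984264374, -0.07289999723434448], [0.4796999990940094, 0.11699999868869781], [0.43650001287460327, 0.11739999800920486]])
(((449.08306884765625, 22.125701904296875), (190.23605346679688, 57.07927322387695), 89.95098876953125), [[0.4205000102519989, -0.0729999989271164], [0.47749999165534973, -0.0729999989271164], [0.47769999504089355, 0.11720000207424164], [0.4205999970436096, 0.11729999631643295]])
40.6417
```

View pics/E.png

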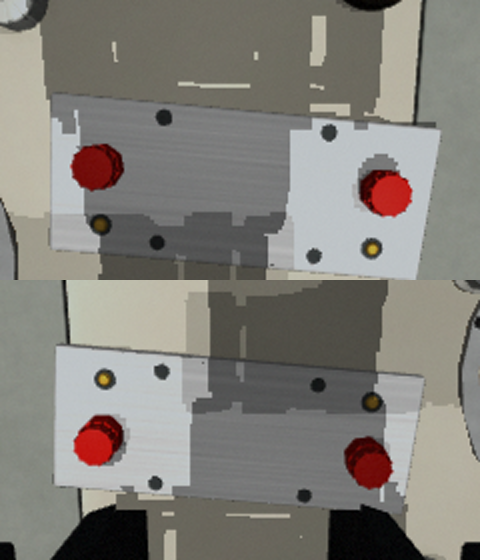

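View pics/T1.png

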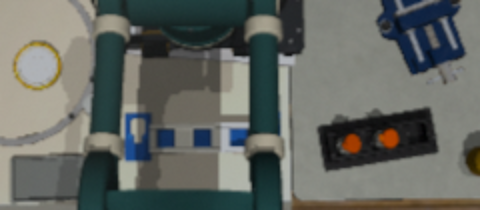

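```bash
python3 - <<'E'
from h import *
for n in("e0m","e0p"):
    c=load(n); h=cv2.cvtColor(c["image"],cv2.COLOR_BGR2HSV); k,l,s,ce=cv2.connectedComponentsWithStats(cv2.inRange(h,(0,150,60),(8,255,255)))
    for i in range(1,k):
        if s[i,4]>60: print(n,ce[i],s[i],at_z(c,*ce[i],.024).round(4),deproj(c,*ce[i]).round(4))
x,y=.58605,-.0655
manip.move_pose([.5,0,.15],rot(-5.3)); manip.set_gripper(.06,10)
manip.move_pose([x,y,.08],rot(-5.3)); manip.move_linear([x,y,.0175],.08); print(manip.state()["gripper_width"])
c=snap("f0"); s=cams.capture("side")["image"]
cv2.imwrite("pics/F.png",np.hstack([cv2.resize(c["image"],(400,250)),cv2.resize(s[130:290,220:420],(400,320))[:250]]))
print(c["z_map"].max())
E
```

```text
e0m [247.06940874 123.12339332] [236 112  24  23 389] [0.6005 0.0932 0.024 ] [0.6014 0.0898 0.0397]
e0m [393.78227848 136.49620253] [382 125  24  23 395] [ 0.586  -0.0676  0.024 ] [ 0.5875 -0.0639  0.0399]
e0p [248.2        199.83373494] [237 188  24  25 415] [ 0.587  -0.0668  0.024 ] [ 0.5827 -0.0635  0.0384]
e0p [385.0733945  213.08562691] [374 201  22  24 327] [0.6034 0.0935 0.024 ] [0.5977 0.09   0.0403]
0.06023206313830757
1.1227735
```

View pics/F.png

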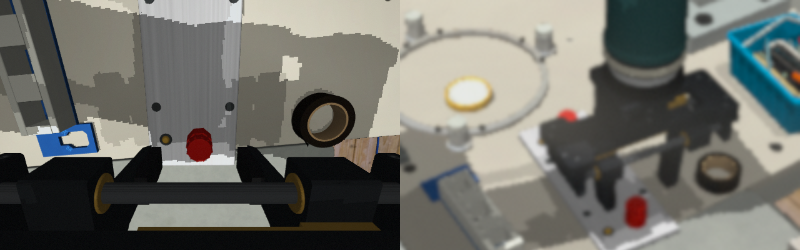

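```bash
python3 - <<'E'
from h import *
c=load("f0"); T=c["tool"]; print("tcp px in wrist400",proj(c,T[:3,3])*.625, "tips",[(proj(c,(T@[0,s*.03,0,1])[:3])*.625).round(0) for s in(-1,1)], T[:3,3], manip.state()["tcp_rot"])
h=cv2.cvtColor(c["image"],cv2.COLOR_BGR2HSV); k,l,s,ce=cv2.connectedComponentsWithStats(cv2.inRange(h,(0,150,40),(8,255,255)))
for i in range(1,k):
    if s[i,4]>60: print(ce[i],s[i],deproj(c,*ce[i]))
s=cams.capture("side"); print("side400 tip", (np.array([proj(s,(T@[0,q*.03,0,1])[:3]) for q in(-1,0,1)])-[220,130])*2+[400,0])
I=c["image"][180:310,180:460]; cv2.imwrite("pics/F2.png",np.hstack([cv2.resize(I,None,fx=1.4,fy=2*1.4/2),cv2.resize(s["image"][170:270,280:390],None,fx=3.5,fy=3.5)[:182]]))
print(s["image"].shape)
# depth of fingertips
for (u,v) in [(240,290),(400,290),(230,275),(410,275)]: print(u,v,deproj(c,u,v))
E
```

```text
tcp px in wrist400 [199.05176446 141.35174004] tips [array([168., 141.]), array([230., 141.])] [ 0.58649592 -0.06560411  0.01775876] [2.32111426e+00 2.11560156e+00 1.27630614e-03]
[318.55875706 231.7440678 ] [ 298  205   42   54 1770] [ 0.58702432 -0.06036553  0.03921142]
side400 tip [[609.03041471 224.78446983]
 [633.79787965 214.94690463]
 [658.01324944 205.32863002]]
(400, 640, 3)
240 290 [ 0.5551753  -0.06303818  0.08609417]
400 290 [ 0.61664576 -0.06239476  0.0961256 ]
230 275 [ 0.55411746 -0.05331692  0.0910318 ]
410 275 [ 0.6214915  -0.05915105  0.09188561]
```

View pics/F2.png

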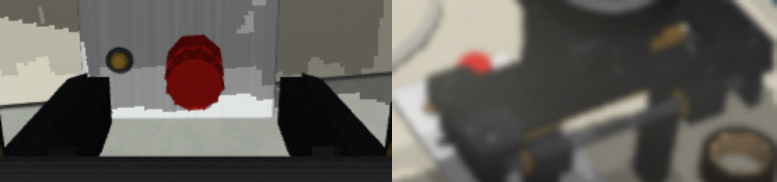

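```bash
python3 - <<'E'
from h import *
c=load("f0"); Ti=np.linalg.inv(c["tool"])
for v in range(220,300,10):
    row=[]
    for u in (225,240,250,256,262,372,380,390):
        p=deproj(c,u,v); row.append(tuple((1000*(Ti@[*p,1])[:3]).round(0).astype(int).tolist()))
    print(v,row)
E
```

```text
220 [(-2, -62, 17), (2, -49, 7), (2, -43, 6), (1, -39, 7), (2, -35, 5), (1, 34, 7), (-3, 41, 18), (-2, 47, 15)]
230 [(-9, -62, 16), (-5, -49, 7), (-5, -43, 7), (-5, -39, 7), (-5, -35, 5), (-5, 34, 7), (-9, 41, 16), (-10, 48, 17)]
240 [(11, -43, -44), (9, -37, -41), (10, -32, -42), (9, -30, -40), (-12, -36, 6), (-12, 34, 6), (7, 30, -36), (9, 34, -42)]
250 [(11, -40, -56), (10, -34, -53), (9, -30, -52), (4, -30, -41), (-19, -36, 7), (-19, 34, 6), (3, 30, -38), (9, 32, -51)]
260 [(10, -38, -62), (9, -33, -61), (5, -30, -54), (71, 0, -181), (-26, -37, 7), (-27, 35, 8), (-2, 30, -40), (7, 31, -57)]
270 [(10, -36, -70), (8, -31, -66), (1, -30, -55), (-6, -30, -43), (-39, -39, 17), (-39, 37, 18), (-7, 30, -41), (2, 31, -57)]
280 [(9, -34, -77), (4, -31, -68), (-3, -30, -56), (-47, -44, 17), (-46, -39, 16), (-47, 37, 17), (-47, 43, 16), (-2, 31, -58)]
290 [(7, -33, -80), (0, -31, -68), (-8, -30, -57), (-54, -44, 16), (-54, -40, 16), (-55, 38, 17), (-54, 43, 16), (-6, 31, -59)]
```

```bash
python3 - <<'E'
from h import *
x,y=.58605,-.0655
manip.move_linear([x,y,.1],.15)
for w in (.088,.06,.03,.0):
    manip.set_gripper(w,10); c=snap("g"); Ti=np.linalg.inv(c["tool"]); Z=c["z_map"]; K=c["intrinsics"]
    v,u=np.nonzero((Z>0)); z=Z[v,u]; P=np.stack([(u-K[0,2])/K[0,0]*z,(v-K[1,2])/K[1,1]*z,z],1); W=P@c["T_tool_cam"][:3,:3].T+c["T_tool_cam"][:3,3]
    k=(abs(W[:,0])<12)&(abs(W[:,1])<62)&(W[:,2]<10)&(W[:,2]>-70); Q=W[k]
    print(w,manip.state()["gripper_width"],len(Q), "max z",np.sort(Q[:,2])[-5:].round(4), "pad faces y", Q[Q[:,2]>Q[:,2].max()-.01][:,:2].min(0),Q[Q[:,2]>Q[:,2].max()-.01][:,:2].max(0))
cv2.imwrite("pics/G.png",c["image"][150:330,200:440])
E
```

```text
0.088 0.08808516616416724 254950 max z [0.906  0.9061 0.9063 0.9065 0.9066] pad faces y [-0.95523864 -1.17285579] [0.36870147 1.18081757]
0.06 0.05998174899559164 254992 max z [0.9063 0.9065 0.9066 0.9066 0.9069] pad faces y [-0.55766817 -1.17601419] [0.36957936 1.18031917]
0.03 0.030013313604858823 254977 max z [0.9061 0.9062 0.9064 0.9066 0.9076] pad faces y [-0.99082639 -1.17330198] [0.36977288 1.18002822]
0.0 0.0005920185195633133 254946 max z [0.9061 0.9062 0.9063 0.9063 0.9076] pad faces y [-0.99066751 -1.17104131] [0.36959673 1.18069181]
```

View pics/G.png

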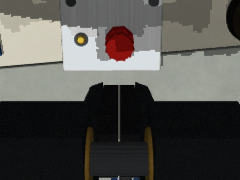

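```bash
python3 - <<'E'
from h import *
for w in (.06,.022,.0):
    manip.set_gripper(w,10); c=snap("g"); Z=c["z_map"]; K=c["intrinsics"]
    v,u=np.nonzero((Z>0)); z=Z[v,u]; P=np.stack([(u-K[0,2])/K[0,0]*z,(v-K[1,2])/K[1,1]*z,z],1); W=P@c["T_tool_cam"][:3,:3].T+c["T_tool_cam"][:3,3]
    k=(abs(W[:,0])<.012)&(abs(W[:,1])<.062)&(W[:,2]<.02)&(W[:,2]>-.07); Q=W[k]; T=Q[Q[:,2]>np.percentile(Q[:,2],99)-.006]
    print(w,len(Q),"z tail",np.percentile(Q[:,2],[50,90,99,100]).round(4),"tip box",T.min(0).round(4),T.max(0).round(4))
E
```

```text
0.06 3804 z tail [-0.0557 -0.0406 -0.0355 -0.0338] tip box [-0.0087 -0.0432 -0.0415] [ 0.0115  0.043  -0.0338]
0.022 2932 z tail [-0.0558 -0.0408 -0.0359 -0.0342] tip box [-0.0085 -0.0242 -0.0418] [ 0.0115  0.0244 -0.0342]
0.0 2128 z tail [-0.0539 -0.0405 -0.0354 -0.0337] tip box [ 0.0043 -0.0134 -0.0414] [ 0.0113  0.014  -0.0337]
```

```bash
python3 - <<'E'
from h import *
manip.move_linear([.58,.013,.1],.15); manip.set_gripper(0,10)
manip.move_linear([.58,.013,.0],.1); manip.dwell(.2); f0=manip.state()["contact_force"][2]; z=.0
while z>-.035:
    z-=.001; manip.move_linear([.58,.013,z],.02); s=manip.state(); f=s["contact_force"][2]-f0
    if abs(f)>3: break
print(z,f,s["tool_pos"],s["clock"]); manip.move_linear([.58,.013,.08],.15)
E
```

```text
-0.025000000000000015 10.381484550997312 [ 0.58026214  0.01299594 -0.02368663] 58.225
```

```bash
cat >> h.py <<'E'
D=.034
def P(x,y,zt,psi): manip.move_pose([x,y,zt-D],rot(psi))
def L(x,y,zt,rate=.15,psi=None): manip.move_linear([x,y,zt-D],rate,None if psi is None else rot(psi))
def st(tag=""):
    s=manip.state(); print(tag,"w",round(s["gripper_width"],4),"gf",round(float(s["grasp_force"]),1),"F",s["contact_force"].round(1),"p",s["tool_pos"].round(4),"t",round(s["clock"],1)); return s
E
python3 - <<'E'
from h import *
gs=[(.58605,-.0655),(.6007,.0914)]; ty=[.186,.226]
for (x,y),yy in zip(gs,ty):
    manip.set_gripper(.05,15)
    P(x,y,.075,-5.3); L(x,y,.0175,.12)
    manip.set_gripper(.0,15); st("grip")
    L(x,y,.09,.15); s=st("lift")
    if s["gripper_width"]<.015: raise SystemExit
    P(.45,0,.15,-5.3); P(.40,yy,.10,0); L(.40,yy,.0155,.12); st("tray")
    manip.set_gripper(.045); L(.40,yy,.12,.25); P(.45,0,.15,0)
P(.53,.015,.20,-90); manip.dwell(.2); snap("j0m"); P(.53,.015,.20,90); manip.dwell(.2); snap("j0p"); st()
for n in("j0m","j0p"):
    print(rect(mask_pts(load(n),(105,120,40),(125,255,255),0.004,(.37,.56,-.12,.15))))
cv2.imwrite("pics/J.png",np.vstack([load("j0m")["image"][:290],load("j0p")["image"][:290]]))
E
```

```text
grip w 0.0224 gf 15.0 F [-0.  -0.5  3.7] p [ 0.5866 -0.0656 -0.0159] t 61.5
lift w 0.0225 gf 15.0 F [-0.8 -0.2 -1. ] p [ 0.5855 -0.0654  0.0555] t 62.2
tray w 0.0228 gf 15.0 F [-0.4  0.7 -0.2] p [ 0.4009  0.186  -0.0179] t 64.5
grip w 0.0227 gf 15.0 F [-0.5 -0.5  3.9] p [ 0.6012  0.0915 -0.0158] t 68.6
lift w 0.0228 gf 15.0 F [-1.  -0.6 -0.4] p [0.6002 0.0914 0.0554] t 69.3
tray w 0.023 gf 15.0 F [-0.1  0.  -1. ] p [ 0.4008  0.226  -0.0179] t 71.8
 w 0.0452 gf 0.0 F [ 0.3 -0.3 -0. ] p [0.53  0.015 0.166] t 78.4
(((457.5048522949219, 22.21527099609375), (190.1553192138672, 43.42285919189453), 89.97386169433594), [[0.4357999861240387, -0.07289999723434448], [0.47920000553131104, -0.07289999723434448], [0.47929999232292175, 0.11729999631643295], [0.4357999861240387, 0.11729999631643295]])
(((449.14996337890625, 22.152198791503906), (190.2754669189453, 57.372474670410156), 89.94525146484375), [[0.4203999936580658, -0.0729999989271164], [0.47769999504089355, -0.0729999989271164], [0.4778999984264374, 0.11729999631643295], [0.4205999970436096, 0.11729999631643295]])
```

View pics/J.png

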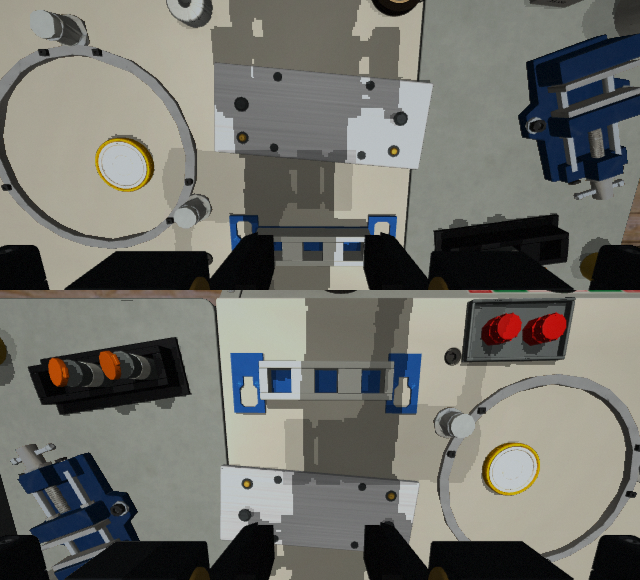

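```bash
python3 - <<'E'
from h import *
def dark(c,u,v,r,thr):
    u,v=int(u),int(v); g=cv2.cvtColor(c["image"][v-r:v+r+1,u-r:u+r+1],cv2.COLOR_BGR2GRAY)
    m=(g<thr); yy,xx=np.nonzero(m); return u-r+xx.mean(),v-r+yy.mean(),m.sum()
for n,hs,ps in [("j0m",[(241,104),(400,118)],[(242,138),(394,151)]),("j0p",[(376,227),(245,225)],[(391,206),(247,194)])]:
    c=load(n)
    for t,q,z,r in(("head",hs,.021,11),("pin",ps,.012,8)):
        for a in q:
            d=dark(c,*a,r,75); print(n,t,np.round(d,1),at_z(c,d[0],d[1],z).round(4))
cs=[cv2.resize(load(n)["image"][v-30:v+50 if n=="j0m" else v+25,u-25:u+25][:55],None,fx=4,fy=4,interpolation=cv2.INTER_CUBIC) for n,u,v in(("j0m",241,115),("j0m",398,125),("j0p",376,222),("j0p",245,215))]
cv2.imwrite("pics/K.png",np.hstack([x[:220] for x in cs]))
E
```

```text
j0m head [241.  103.8 175. ] [0.6005 0.0914 0.021 ]
j0m head [399.9 118.1 153. ] [ 0.5868 -0.0651  0.021 ]
j0m pin [242.3 137.2 105. ] [0.5673 0.0943 0.012 ]
j0m pin [393.  150.4  65. ] [ 0.5536 -0.0623  0.012 ]
j0p head [377.7 235.7 118. ] [0.5989 0.0801 0.021 ]
j0p head [246.4 227.  157. ] [ 0.5886 -0.0635  0.021 ]
j0p pin [390.5 205.3  83. ] [0.5667 0.0942 0.012 ]
j0p pin [247.1 193.2  54. ] [ 0.5529 -0.0624  0.012 ]
```

View pics/K.png

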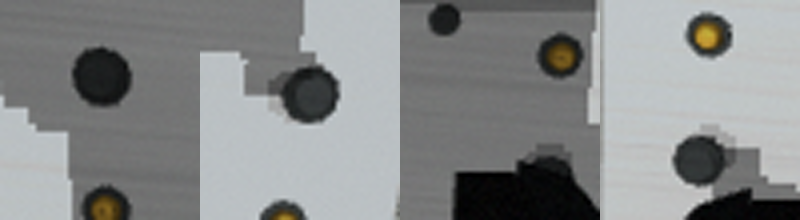

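```bash
python3 - <<'E'
from h import *
P(.4477,.0222,.10,0); manip.set_gripper(.07,30)
t=cams.capture("top"); np.savez("top2.npz",**t)
L(.4477,.0222,.008,.12); manip.set_gripper(0,35); st("grip")
L(.4477,.0222,.05,.12); st("lift")
a=-5.15; ux,uy=np.cos(np.deg2rad(a)),np.sin(np.deg2rad(a)); sx,sy=.5934,.0130
x,y=sx-.016*ux,sy-.016*uy
P(x,y,.06,a); L(x,y,.036,.1); manip.dwell(.2); f0=st("over")["contact_force"]
for z in np.arange(.034,.0169,-.002):
    L(x,y,z,.03); s=manip.state(); f=s["contact_force"]-f0; print(round(z,4),(s["tool_pos"][2]+D).round(4),f.round(1),(s["moment"]).round(2))
    if f[2]>12: print("blocked"); break
st()
E
```

```text
grip w 0.0345 gf 35.0 F [-0.5  0.6  3.3] p [ 0.4476  0.0222 -0.0258] t 82.0
lift w 0.0346 gf 35.0 F [-0.7  0.2 -4. ] p [0.4473 0.0222 0.0156] t 82.5
over w 0.0345 gf 35.0 F [-0.5  0.1 -4.2] p [0.5779 0.0145 0.0027] t 83.6
0.034 0.0342 [ 1.   0.3 -0. ] [-0.08  0.05  0.04]
0.032 0.0318 [ 1.1 -0.7  0.4] [-0.06  0.07  0.03]
0.03 0.0298 [ 0.8 -0.5  0.7] [-0.07  0.04 -0.02]
0.028 0.0278 [0.6 0.4 0.4] [-0.07  0.06 -0.01]
0.026 0.0258 [ 1.  -0.9  0.4] [-0.08  0.1  -0.03]
0.024 0.0238 [ 0.8 -0.5  0.5] [-0.06  0.07 -0.04]
0.022 0.022 [ 1.4 -0.3  0.7] [-0.08  0.09 -0.03]
0.02 0.0201 [1.  0.9 1.6] [-0.03  0.09  0.  ]
0.018 0.0183 [ 0.9 -0.3  2.8] [-0.09  0.   -0.01]
 w 0.0342 gf 35.0 F [ 0.4 -0.2 -1.4] p [ 0.5779  0.0144 -0.0157] t 85.9
```

```bash
python3 - <<'E'
from h import *
a=-5.15; ux,uy=np.cos(np.deg2rad(a)),np.sin(np.deg2rad(a)); sx,sy=.5934,.0130
L(sx-.016*ux,sy-.016*uy,.0175,.03); f0=manip.state()["contact_force"]
for d in list(np.arange(-.013,.0001,.003))+[-.0,.001,.002]:
    L(sx+d*ux,sy+d*uy,.0175,.04); s=manip.state(); f=s["contact_force"]-f0; q=s["tool_pos"][:2]-[sx,sy]
    print(round(d,4),"along",round(q[0]*ux+q[1]*uy,4),"lat",round(-q[0]*uy+q[1]*ux,4),"F",f.round(1))
    if f[0]<-12: break
st()
manip.set_gripper(.06); p=manip.state()["tool_pos"]; L(p[0],p[1],.12,.2)
P(.50,.015,.2,-90);manip.dwell(.2); snap("n0m"); P(.53,.015,.2,90); manip.dwell(.2); snap("n0p"); st()
cs=[load("n0m")["image"][60:250,190:440],load("n0p")["image"][100:290,190:440]]
cv2.imwrite("pics/N.png",np.hstack([cv2.resize(x,None,fx=1.6,fy=1.6,interpolation=cv2.INTER_CUBIC) for x in cs]))
E
```

```text
-0.013 along -0.0147 lat 0.0 F [-5.6  1.8  6.8]
-0.01 along -0.0119 lat 0.0001 F [-7.5  1.9  7.3]
-0.007 along -0.009 lat 0.0001 F [-6.6  1.5  7.6]
-0.004 along -0.0059 lat 0.0 F [-5.6  1.5  5.7]
-0.001 along -0.0024 lat 0.0001 F [-4.1  1.1  5. ]
-0.0 along -0.0025 lat 0.0001 F [-8.4  2.4  7.6]
0.001 along -0.0016 lat 0.0001 F [-8.5  1.5  9. ]
0.002 along -0.0007 lat 0.0001 F [-8.5  1.4  8.8]
 w 0.035 gf 35.0 F [-10.3   0.8  13.8] p [ 0.5927  0.0132 -0.0158] t 88.1
 w 0.0603 gf 0.0 F [ 1.  -0.3 -0.6] p [0.5299 0.015  0.166 ] t 93.8
```

View pics/N.png

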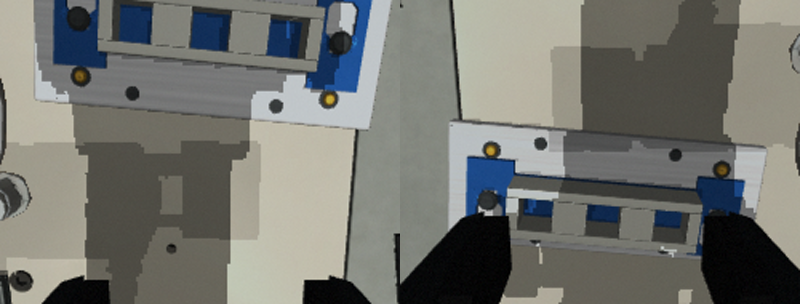

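```bash
python3 - <<'E'
from h import *
a=np.deg2rad(-5.15); S=np.array([.5934,.0130]); M=np.array([[np.cos(a),np.sin(a)],[-np.sin(a),np.cos(a)]])
for n in("n0m","n0p"):
    Q=mask_pts(load(n),(105,120,40),(125,255,255),.014,(.5,.66,-.12,.15)); r,b=rect(Q); print(n,r,((np.array(b)-S)@M.T).round(4).tolist())
# pins
def yel(c,p):
    u,v=map(int,proj(c,p).round()); r=6; h=cv2.cvtColor(c["image"][v-r:v+r+1,u-r:u+r+1],cv2.COLOR_BGR2HSV); m=cv2.inRange(h,(12,90,60),(35,255,255)); y,x=np.nonzero(m); return u-r+x.mean(),v-r+y.mean()
for p in((.567,.0943,.013),(.5532,-.0623,.013)):
    for A,B in(("j0m","j0p"),("n0m","n0p")): 
        ca,cb=load(A),load(B); ya,yb=yel(ca,p),yel(cb,p); print(A,tri([(ca,*ya),(cb,*yb)]).round(4))
E
```

```text
n0m ((594.8817138671875, 12.955062866210938), (190.41346740722656, 58.27366256713867), 84.71039581298828) [[-0.0279, -0.0951], [0.0304, -0.0952], [0.0309, 0.0953], [-0.0275, 0.0953]]
n0p ((594.5205078125, 12.769180297851562), (190.31509399414062, 58.81407928466797), 84.5079116821289) [[-0.0289, -0.0951], [0.03, -0.0955], [0.0311, 0.0949], [-0.0277, 0.0952]]
j0m [0.5673 0.0946 0.0121]
n0m [0.5675 0.0948 0.0111]
j0m [ 0.5531 -0.0631  0.0117]
n0m [ 0.553  -0.0631  0.0121]
```

```bash
cat >> h.py <<'E'
def place(src,psi,dst):
    manip.set_gripper(.05,12)
    P(*src,.11,psi); L(*src,.034,.12); manip.set_gripper(0,12); s=st("grip")
    if s["gripper_width"]<.015: L(*src,.12); raise SystemExit("missed")
    L(*src,.11,.12); st("lift")
    P(dst[0],dst[1],.12,psi); L(*dst,.072,.12); manip.dwell(.15); f0=manip.state()["contact_force"]
    for dx,dy in [(0,0),(0,.0012),(0,-.0012),(.0012,0),(-.0012,0),(0,.0024),(0,-.0024)]:
        ok=True; L(dst[0]+dx,dst[1]+dy,.072,.05)
        for z in np.arange(.068,.0439,-.003):
            L(dst[0]+dx,dst[1]+dy,z,.06); s=manip.state(); f=s["contact_force"]-f0
            if f[2]>6: ok=False; print("stop",dx,dy,round(z,3),f.round(1)); break
        if ok or z<.048: break
    st("in"); return s
E
python3 - <<'E'
from h import *
t=dict(np.load("top0.npz")); print("vise max z",max(deproj(t,u,v)[2] for u in range(395,440) for v in range(164,225)))
s=place((.4367,-.1474),20,(.5927,.0131))
E
```

```text
vise max z 1.2344899926396309
grip w 0.021 gf 12.0 F [ 0.8 -0.7  1.8] p [ 4.369e-01 -1.476e-01  3.000e-04] t 96.4
lift w 0.0204 gf 12.0 F [ 0.4  0.9 -0.1] p [ 0.4361 -0.1471  0.0754] t 97.2
in w 0.0208 gf 12.0 F [ 0.  -0.3 -1.2] p [0.5925 0.0131 0.0098] t 101.3
```

```bash
python3 - <<'E'
from h import *
t=dict(np.load("top0.npz")); q=np.array([deproj(t,u,v) for u in range(375,440) for v in range(164,235) if t["z_map"][v,u]>0]); k=q[(q[:,0]<.56)&(q[:,1]>-.27)]; print("max near",k[:,2].max(),"all",q[:,2].max())
if k[:,2].max()>.09: raise SystemExit
manip.set_gripper(.045); p=manip.state()["tool_pos"]; L(p[0],p[1],.13,.2)
place((.4430,-.1910),-3,(.5888,-.0307))
manip.set_gripper(.045); p=manip.state()["tool_pos"]; L(p[0],p[1],.13,.2)
P(.50,.0,.22,-90);manip.dwell(.2); snap("q0m"); P(.53,.0,.23,90); manip.dwell(.2); snap("q0p"); st()
cs=[load("q0m")["image"][30:250,190:440],load("q0p")["image"][70:290,190:440]]
cv2.imwrite("pics/Q.png",np.hstack([cv2.resize(x,None,fx=1.6,fy=1.6,interpolation=cv2.INTER_CUBIC) for x in cs]))
E
```

```text
max near 0.046886494189840366 all 0.05240419647673966
grip w 0.0207 gf 12.0 F [-0.6 -0.6  2.1] p [ 4.432e-01 -1.912e-01  3.000e-04] t 105.0
lift w 0.0205 gf 12.0 F [ 0.5 -0.6 -0.4] p [ 0.4424 -0.1907  0.0754] t 105.8
in w 0.0205 gf 12.0 F [ 1.1 -0.4  0.2] p [ 0.5892 -0.0308  0.0101] t 109.9
 w 0.045 gf 0.0 F [ 0.4  0.6 -0.8] p [ 0.53  -0.     0.196] t 115.5
```

View pics/Q.png

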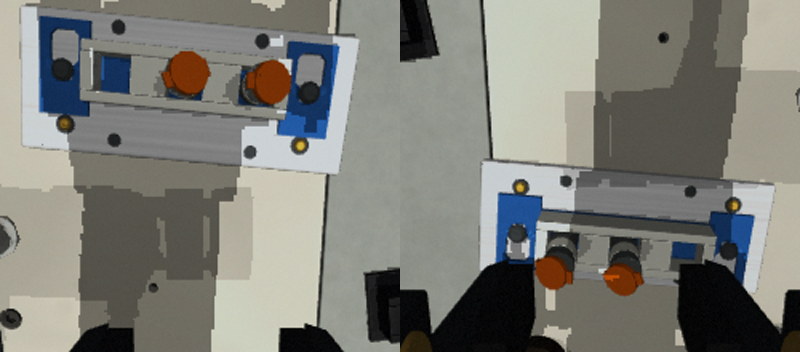

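```bash
python3 - <<'E'
from h import *
manip.set_gripper(0,10)
for c,psi in (((.5927,.0131),20),((.5888,-.0307),-3)):
    a=np.deg2rad(psi+90); d=np.array([np.cos(a),np.sin(a)]); c=np.array(c)
    Q=lambda o: c+o*d
    P(*Q(-.006),.125,psi); L(*Q(-.006),.112,.1); manip.dwell(.2); f0=manip.state()["contact_force"]
    L(*Q(-.005),.088,.06); print((manip.state()["contact_force"]-f0).round(1))
    L(*Q(.005),.0835,.04)
    z=.0835
    while z>.078:
        z-=.0005; L(*Q(.005),z,.03); f=manip.state()["contact_force"]-f0
        if f[2]>3: break
    print("z",z,f.round(1)); L(*Q(-.003),z,.04); print((manip.state()["contact_force"]-f0).round(1)); L(*Q(.006),z,.04); print((manip.state()["contact_force"]-f0).round(1))
    L(*Q(.006),.125,.15)
P(.50,.0,.22,-90);manip.dwell(.2); snap("r0m"); P(.53,.0,.23,90); manip.dwell(.2); snap("r0p"); st()
cs=[load("r0m")["image"][30:250,190:440],load("r0p")["image"][70:290,190:440]]
cv2.imwrite("pics/R.png",np.hstack([cv2.resize(x,None,fx=1.6,fy=1.6,interpolation=cv2.INTER_CUBIC) for x in cs]))
for n in("r0m","r0p","q0m","q0p"):
    c=load(n);h=cv2.cvtColor(c["image"],cv2.COLOR_BGR2HSV);k,l,s,ce=cv2.connectedComponentsWithStats(cv2.inRange(h,(8,200,60),(16,255,255)))
    for i in range(1,k):
        if s[i,4]>100:
            vv,uu=np.nonzero(l==i); zz=[deproj(c,a,b) for a,b in zip(uu,vv)]; zz=np.array(zz); A=np.c_[zz[:,:2]-zz[:,:2].mean(0),np.ones(len(zz))]; g=np.linalg.lstsq(A,zz[:,2],rcond=None)[0]; print(n,zz.mean(0).round(4),"tilt",g[:2].round(2),s[i,4])
E
```

```text
[0.2 0.2 0.8]
z 0.081 [-0.7  1.1  5.1]
[-0.8  3.3  9.3]
[-0.8  1.2  6.3]
[ 0.3 -0.9 -0.8]
z 0.081 [-0.8 -0.   4.1]
[-0.2  4.   8.1]
[-0.6  1.2  5.2]
 w 0.0005 gf 0.0 F [ 0.8 -0.1  0.4] p [ 0.53  -0.     0.196] t 130.1
r0m [0.5923 0.014  0.0839] tilt [-1.44 -0.79] 604
r0m [ 0.5888 -0.0292  0.084 ] tilt [-1.16  1.15] 595
r0p [ 0.5858 -0.0337  0.0818] tilt [0.08 0.09] 229
q0m [0.5929 0.0101 0.0895] tilt [-1.28  0.02] 570
q0m [ 0.5887 -0.0321  0.0894] tilt [-0.8  1.6] 543
q0p [ 0.5868 -0.0322  0.0893] tilt [-1.6   0.75] 348
q0p [0.5913 0.0102 0.0892] tilt [-1.48  0.27] 334
```

View pics/R.png

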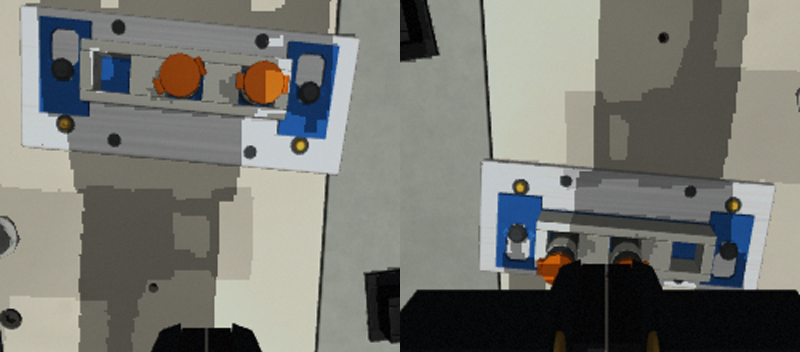

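```bash
python3 - <<'E'
from h import *
for n in("q0m","r0m"):
    c=load(n);h=cv2.cvtColor(c["image"],cv2.COLOR_BGR2HSV);m=cv2.erode(cv2.inRange(h,(8,200,60),(16,255,255)),np.ones((7,7)));k,l,s,ce=cv2.connectedComponentsWithStats(m)
    for i in range(1,k):
        if s[i,4]>30:
            vv,uu=np.nonzero(l==i); zz=np.array([deproj(c,a,b) for a,b in zip(uu,vv)]); A=np.c_[zz[:,:2]-zz[:,:2].mean(0),np.ones(len(zz))]; g=np.linalg.lstsq(A,zz[:,2],rcond=None)[0]; print(n,zz.mean(0).round(4),"tilt",g[:2].round(2),len(zz))
Q=mask_pts(load("r0m"),(105,120,40),(125,255,255),.014,(.5,.66,-.12,.15)); print(rect(Q)[0])
t=cams.capture("top")["image"][130:290,205:465]; cv2.imwrite("pics/T.png",cv2.resize(t,None,fx=2.5,fy=2.5))
E
```

```text
q0m [0.5928 0.0098 0.0913] tilt [-3.67 -1.05] 271
q0m [ 0.5886 -0.032   0.0913] tilt [-2.18  3.52] 252
r0m [0.5925 0.0137 0.0832] tilt [-1.52 -0.89] 280
r0m [ 0.5887 -0.0295  0.0853] tilt [-2.51  2.74] 277
((594.8817138671875, 12.589668273925781), (189.52207946777344, 58.143775939941406), 84.71022033691406)
```

```bash
python3 - <<'E'
from h import *
for n in("q0m","r0m"):
    c=load(n);h=cv2.cvtColor(c["image"],cv2.COLOR_BGR2HSV);m=cv2.erode(cv2.inRange(h,(8,200,60),(16,255,255)),np.ones((3,3)));k,l,s,ce=cv2.connectedComponentsWithStats(m)
    for i in range(1,k):
        if s[i,4]>30:
            vv,uu=np.nonzero(l==i); zz=np.array([deproj(c,a,b) for a,b in zip(uu,vv)])
            q=np.quantile(uu,[0,.25,.5,.75,1]); print(n,ce[i].round(0),"z by column, free(left)->hinge:",[np.median(zz[(uu>=q[j])&(uu<=q[j+1]),2]).round(4) for j in range(4)])
E
```

```text
q0m [306.  75.] z by column, free(left)->hinge: [np.float64(0.0916), np.float64(0.089), np.float64(0.0873), np.float64(0.0848)]
q0m [358.  81.] z by column, free(left)->hinge: [np.float64(0.0911), np.float64(0.0892), np.float64(0.0873), np.float64(0.0846)]
r0m [302.  77.] z by column, free(left)->hinge: [np.float64(0.0821), np.float64(0.0823), np.float64(0.0822), np.float64(0.0823)]
r0m [354.  81.] z by column, free(left)->hinge: [np.float64(0.0822), np.float64(0.0822), np.float64(0.0822), np.float64(0.0821)]
```

Both caps are now flat: the depth reads 0.0822 all across them, where before it ran from 0.0847 to 0.0915. The tubes stand in the holes, both pins are up behind the plate and the guards are in the tray. I'm handing in.

```bash
python3 -c "
from h import *
print(order.close_job())"
```

```text
the job is handed in; nothing more can be done
None
```

The job is handed in, with no verdict returned: the carrier is locked with both pins up, the two tubes present stand in it with caps shut, and both guards were put in the tray; I did not check the bystanders at the end.

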